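Put the porcelain clock on the rate tester

TASK

Take the slim porcelain clock out of the leaning wooden cradle and stand it upright on the round rubber pad of the rate tester, wholly on the pad and with its dial facing straight at the tester's pick-up lens; then push the tester's start lever fully over towards the pick-up side. The porcelain is thin and cracks easily: hold it with a light grip (set the gripper to no more than about 30 N), set it down gently without dropping it, and do not knock it. Leave the other things on the bench where they are.

Things in the scene. Friction and masses are not known exactly. Their poses are not given: they have to be found in the camera images.
- clock: White porcelain clock: cylinder 54 mm in diameter, 130 mm tall, 0.2 to 0.4 kg. Origin: centre of underside; z: along its axis to the top; x: out of the dial (38 mm brass bezel on the side, 31 to 69 mm up). Starts leaning in the cradle, top towards the robot, dial upward. Hold it 70 to 120 mm up. A finger pressing over 45 N, a knock over 40 N or a drop cracks it.
- clock_dial (a point): The centre of the clock's dial face, 29.6 mm from the clock's axis and 50 mm above its underside.
- cradle: Fixed wooden V cradle in which the clock leans. Origin: centre of the clock's seat, 50 mm above the table; z: along the seated clock's axis, 34 degrees from vertical towards the robot; x: towards its open upper side. The V walls reach 62 mm up the clock on its underside. The clock comes out along +z or +x.
- tester: Fixed grey rate tester, console 175 x 110 x 22 mm. Origin: on the table under the pad's centre; x: from pad to pick-up, z up. Pick-up: block 70 mm wide, 95 mm tall from the table, front face at x = 75 mm, lens at height 75 mm looking along -x at the pad. The start lever stands on a low side plate at x = 0, y = -100 mm.
- pad (a point): Centre of the top of the round rubber pad, 80 mm in diameter, 25 mm above the table.
- start (a joint): Start lever angle: about 0 at the start, when it leans to the tester's -x side, 1.0 rad when fully over to the +x side (the pick-up side). It stays where it is left.
- start_tip (a point): Tip of the start lever (the lever moves in a vertical plane along the tester's x axis at y = -100 mm).
- alarm: Bystander: round grey alarm clock, 100 mm tall, 90 mm wide, 40 mm thick. Origin: centre of its underside.
- pliers: Bystander: pliers with orange handles lying flat, about 150 mm long, 12 mm high.
- tin: Bystander: round green tin, 80 mm in diameter, 50 mm tall.
- driver: Bystander: screwdriver lying flat, 160 mm long.
- pencup: Bystander: black cup of pens, 72 mm in diameter, 140 mm tall with the pens.
- tub: Bystander: open clear plastic tub 120 x 160 x 60 mm.
- calculator: Bystander: flat pocket calculator 150 x 85 x 15 mm.
Things that resemble listed ones, but are neither listed nor needed, are in the scene too. There is more than one size of the cradle; the job needs the larger.

How it is judged (in metres and radians):
On the way, in this order (a step that is already met when the one before it is completed fails the run):
1. the clock has been lifted out of the cradle (distance between clock and cradle above 0.12 m and contact force between clock and the fingers above 0.5 N), for 0.1 s.
2. the clock stands upright on the pad, released, its dial facing the pick-up (horizontal distance between clock and pad below 0.012 m and angle between clock's own z axis and vertical below 0.05 rad and height (world z) of clock below 0.03 m and angle between the x axis of clock and the x axis of tester, either way round below 0.26 rad and x of clock_dial in the frame of tester above 0.012 m and linear speed of clock below 0.02 m/s and contact force between clock and the fingers below 0.1 N), for 0.3 s.
3. the start lever is fully over (value of joint start above 0.85 rad), for 0.1 s.
At the end, for the whole second after the job is handed in: The clock stands upright (within 3 degrees), at rest and released, wholly on the rubber pad (axis within 12 mm of its centre), its dial towards the pick-up within 15 degrees of straight, and the start lever is over at 0.85 rad or more (all of step 2 and value of joint start above 0.85 rad); the robot touches nothing.
It fails at once if the clock is squeezed too hard by the fingers (contact force between clock and the fingers above 90 N).
It fails at once if the clock is knocked or set down hard against the tester or cradle (contact force between clock and tester above 40 N or contact force between clock and cradle above 40 N).
It fails at once if the clock is let fall (moving freely, faster than after a drop of 8 mm) (contact force between clock and the fingers below 0.1 N and linear speed of clock above 0.4 m/s).
It fails at once if a bystander is disturbed (moved more than 20 mm) (distance of any of alarm, pliers, tin, driver, pencup, tub, calculator from where it was at the start of the episode above 0.02 m).
It also fails if it takes over 58 s, if anything falls off the work surface, if the arm or the gripper's body presses on something with over 40 N, if the wrist force passes 120 N, or if a joint passes its speed limit or range.

ROBOT

A 6-joint arm with a two-finger parallel gripper is mounted at the origin on the work surface. World frame = base frame: x ahead of the robot, y to its left, z up, the work surface at z = 0. Lengths are in m, angles in degrees, forces in N, time in s.
With the tool pointing down it reaches from about 0.35 to 0.775 m from the base axis. Payload 5.5 kg.
Tool frame: the origin (TCP) lies on the centre line of the jaws, within the pads' length; the fingertips stand env.tip_reach ahead of it and the grasp point (between the pads) lies 6 mm ahead of it (env.tip_reach is the distance from the TCP to the fingertips, in m); z points along the fingers, y is the line along which they close (so a half turn about z gives the same grasp; the last joint's range is limited). The gripper opens to 85 mm and grips with 20 to 120 N. Pads are 22 mm wide; open, the fingers measure 114 mm over their backs; the gripper's body (76 mm by 85 mm) begins 54 mm behind the grasp point. The pads swing forward as they close: fully open they stand 13 mm farther back than shut.
Start: joints at [-81.795, 17.945, 2.641, 74.691, 0, 82.002], TCP at [0.16, -0.552, 0.256] pointing down, gripper open.
Joint ranges: [-158.12, 158.12], [-49.38, 96.58], [-58.88, 72.47], [-126.05, 133.96], [-84.25, 85.87], [-180, 180]. Speed limits (degrees/s): [147.25, 147.25, 180, 180, 180, 180].

INTERFACE

Orientations are given as [roll, pitch, yaw] about the fixed x, y, z axes, in that order (R = Rz(yaw) Ry(pitch) Rx(roll)).
In Python, from cell import readout, capture, order, finder, env gives the robot as it stands.
- The arm moves only by the tool send_rows, never from a script. Its argument "increments" is one flat list of numbers, 7 for each row, row after row: the shift along the tool's x, y, z in m, then the turn, a rotation vector about the tool's x, y, z in rad, then the opening, from 0 (shut) to 1 (fully open). A call has 1 to 10 rows; each row is the pose to reach, as a shift and turn from the pose commanded when the call began, along the tool's axes at that moment; what a row does not reach only later rows make up. A row lasts 1/12 s, in which the tool goes at most 41.7 mm and 7.16 degrees, less where a joint would pass 70% of its speed; a pose out of reach is approached as far as the arm can. A call with a gripper value outside its range is refused whole. The fingers move at their own pace and stop on an object; "squeeze" is the grip in N (left out, the last holds). Time passes only in rows, so rows that repeat a pose let the fingers close. It gives the time, the measured TCP pose, the force, the opening and the grip force at its end, in the units of the state.
- readout.observe(): the state, without advancing time (a new reading comes with each control period).
- capture(name): name is "side" or "top" or "wrist"; returns a dict with "frame" (400x640x3 uint8, red, green, blue), "K" (3x3 intrinsics, pixels), "k1" (the pictures are not rectified: a ray, as slopes to the right and down, at radius r is drawn at 1 + k1 r^2 times it, then the intrinsics apply), "world_to_cam" (4x4, takes a point from world to camera coordinates); the wrist camera has in their place "tool_from_camera" (4x4, takes a point from camera to tool coordinates, whose origin is the TCP and whose axes are the flange's). Camera axes: x right, y down, z forward; pixel columns grow to the right and rows downward; lengths in m; the calibration is good to about 2 mm. A picture is of the moment at which its call begins: read the wrist's pose just before it. There is no depth.
- order.close_job(): hands the job in; it is judged then, once.
Trained networks look in the newest picture that a camera, given by its name, has taken for a name from the list of things; names that differ only in an ending like _2 or _b are one class to them, and where a whole thing is asked for, a point or a joint stands for the part that bears it (a point fixed in the world has none). Each returns a list of dicts, best first, with "conf" (0 to 1); they miss things now and then, are a little off and sometimes report something else, mostly with a low value. They report only what shows in the picture. A call takes as long as a camera call. They do not tell look-alikes from the thing itself.
- finder.search_frame(camera, thing): "location" ([column, row] in pixels, amid what is visible of it).
- finder.regions_of(camera, thing): "region" (400x640 bool, what is visible of it) and "location" ([column, row] in pixels, amid what is visible of it).
- finder.tip_of(camera, thing): "location" ([column, row] in pixels: a listed point, or the origin of a listed thing).
The state is a dict: "t": time; "joints": joint angles; "dq": joint speeds; "tau": joint torques, N m; "position": TCP position; "tcp_rot": TCP orientation; "force": force on the tool from outside, world axes, zero at the start; "torque": the same for the moment, N m; "gripper_width": opening from 0.0 (shut) to 1.0 (fully open); "gripper_force": force on a finger pad.
Only numpy, scipy, OpenCV 4.12 (cv2) and the standard library are available. Lean on these libraries where they do the work, as an engineer would, in place of code of your own. Each camera call takes 0.05 s, during which the arm holds its last target. There are 200 camera calls.

## Working session

There is one attempt and no reset: what is moved stays moved. The work goes in short steps, Python scripts to look and compute and a tool call to move; the robot and the scene stay as the last step left them, time stands still between calls to the robot, and variables do not carry over. Pictures are saved under pics/ and viewed, at most 10 in all, crops included, and the job is handed in when it is done.

Besides the shell and the picture viewer there is one more tool, called after ">>>" in YAML: its name, and indented under it one key for each argument. send_rows: Moves the arm, as the interface text tells. Its arguments: {"type":"object","properties":{"increments":{"type":"array"},"squeeze":{"type":"number"}},"required":["increments"]}

```bash
ls; mkdir -p pics
python3 - <<'E'
from cell import readout, capture, order, finder, env
import cv2,numpy as np
print(readout.observe(), env.tip_reach)
ims=[]
for n in ("side","top"):
    c=capture(n); ims.append(c["frame"]); print(n,c["K"].tolist(),c["k1"],np.round(c["world_to_cam"],4).tolist())
    for t in ("clock","clock_dial","cradle","tester","pad","start","start_tip","pencup","alarm","tin","tub","pliers","driver","calculator"):
        try: print(t,[(round(d["conf"],2),np.round(d["location"]).tolist()) for d in finder.search_frame(n,t)][:4], [(round(d["conf"],2),np.round(d["location"]).tolist()) for d in finder.tip_of(n,t)][:4])
        except Exception as e: print(t,e)
    cv2.imwrite(f"pics/{n}0.png",c["frame"][:,:,::-1])
print(readout.observe()["t"])
E
```

```text
pics
{'t': 0.0, 'joints': array([-8.17960280e+01,  1.79908989e+01,  2.57617613e+00,  7.46901617e+01,
        1.88841449e-03,  8.20017251e+01]), 'dq': array([-0.06118327, -0.03376827,  0.03568634, -0.13684045, -0.03019834,
        0.09764167]), 'tau': array([-3.99302189e-05, -4.80628538e+01,  2.98532259e+01,  1.93014886e-02,
       -7.57444786e-05,  1.82917506e-05]), 'position': array([ 0.16037577, -0.55169462,  0.25540218]), 'tcp_rot': array([-1.79896399e+02, -1.64640031e-02,  1.62022303e+01]), 'force': array([-0.423529  , -0.68939389, -0.53109154]), 'torque': array([ 0.03135668,  0.06906323, -0.04406417]), 'gripper_force': 0.0, 'gripper_width': 0.9976935329108036} 0.025
side [[408.4951674074518, 0.0, 319.9079268019363], [0.0, 408.4951674074518, 202.22545881618603], [0.0, 0.0, 1.0]] -0.05161779381450425 [[-0.9444, -0.3288, -0.0051, 0.59], [-0.234, 0.683, -0.6919, 0.1477], [0.231, -0.6522, -0.722, 0.9104], [0.0, 0.0, 0.0, 1.0]]
clock [(0.96, [311.0, 268.0])] [(0.55, [292.0, 276.0])]
clock_dial [(0.91, [309.0, 267.0])] [(0.86, [299.0, 255.0])]
cradle [(0.96, [302.0, 295.0]), (0.89, [32
[... 1458 characters left out ...]
 [(0.67, [434.0, 219.0])]
start it knows: alarm, calculator, clock, clock_dial, cradle, driver, pad, pencup, pliers, start_tip, tester, tin, tub
start_tip [(0.59, [447.0, 258.0])] [(0.57, [447.0, 258.0])]
pencup [(0.58, [186.0, 168.0])] [(0.65, [195.0, 170.0])]
alarm [(0.64, [342.0, 149.0])] [(0.97, [344.0, 155.0]), (0.69, [432.0, 217.0]), (0.19, [370.0, 131.0])]
tin [(0.55, [288.0, 145.0])] [(0.68, [289.0, 148.0])]
tub [(0.96, [449.0, 150.0])] [(0.74, [444.0, 152.0])]
pliers [(0.72, [344.0, 198.0])] [(0.72, [345.0, 199.0]), (0.53, [200.0, 169.0])]
driver [(0.64, [381.0, 133.0])] [(0.61, [372.0, 133.0]), (0.24, [447.0, 258.0])]
calculator [(0.89, [345.0, 258.0])] [(0.77, [343.0, 257.0])]
2.8
```

Run:
```python
import cv2,numpy as np
a=cv2.imread("pics/side0.png")[90:390,180:480];b=cv2.imread("pics/top0.png")[100:300,160:500]
cv2.imwrite("pics/s1.png",cv2.resize(a,(600,600),interpolation=2));cv2.imwrite("pics/t1.png",cv2.resize(b,(800,470),interpolation=2))
```

```text
(no output)
```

View pics/s1.png

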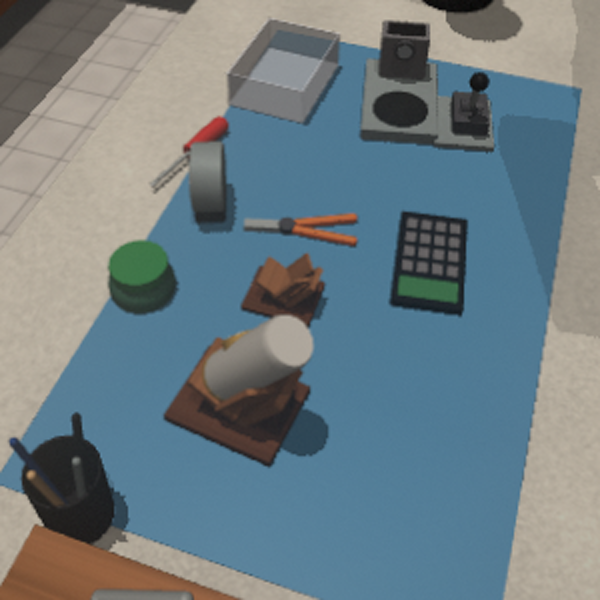

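View pics/t1.png

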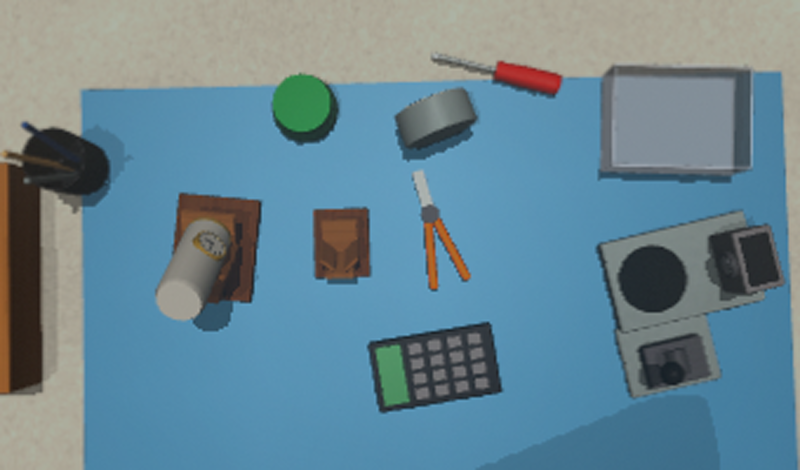

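```bash
cat > h.py <<'E'
import numpy as np, cv2
from scipy.optimize import least_squares
from cell import readout, capture, order, finder, env
def proj(c,P,W=None):
    W=c["world_to_cam"] if W is None else W
    p=np.atleast_2d(P)@W[:3,:3].T+W[:3,3]; s=p[:,:2]/p[:,2:]
    s=s*(1+c["k1"]*(s**2).sum(1,keepdims=True))
    return s@c["K"][:2,:2].T+c["K"][:2,2]
def tri(cs,us):  # triangulate
    r=least_squares(lambda X:np.concatenate([(proj(c,X)[0]-u) for c,u in zip(cs,us)]),[0.5,0,.05]); return r.x,np.abs(r.fun).max()
def onz(c,u,z,W=None):
    return np.r_[least_squares(lambda X:proj(c,np.r_[X,z],W)[0]-u,[0.5,0]).x,z]
def fill(c,P,W=None,im=None):
    im=np.zeros((400,640),np.uint8) if im is None else im
    cv2.fillConvexPoly(im,cv2.convexHull(np.round(proj(c,P,W)*16).astype(np.int32)),1,shift=4); return im
th=np.linspace(0,2*np.pi,48,endpoint=False)
def cyl(r,h0,h1): return np.vstack([np.c_[r*np.cos(th),r*np.sin(th),0*th+h] for h in(h0,h1)])
def box(x0,x1,y0,y1,z0,z1): return np.array([[x,y,z] for x in(x0,x1) for y in(y0,y1) for z in(z0,z1)])
def Rz(a): return np.array([[np.cos(a),-np.sin(a),0],[np.sin(a),np.cos(a),0],[0,0,1]])
def clockR(az,t=np.radians(34)):  # cx azimuth az, z leans opposite
    return Rz(az)@np.array([[np.cos(t),0,-np.sin(t)],[0,1,0],[np.sin(t),0,np.cos(t)]])
E
cat > m1.py <<'E'
from h import *
from scipy.optimize import minimize
C={n:capture(n) for n in("side","top")}
M={}
for n in C:
    for t in("clock","pad","tester"):
        d=finder.regions_of(n,t); M[n,t]=d[0]["region"] if d else None; print(n,t,[(round(x["conf"],2),int(x["region"].sum()),np.round(x["location"]).tolist()) for x in d])
np.savez("m1.npz",**{f"{n}_{t}":v for (n,t),v in M.items() if v is not None})
cs=[C["side"],C["top"]]
for t,a,b in(("dial",(299,255),(250,206)),("cradle",(290,276),(249,204)),("small",(317,233),(301,200)),("pad",(378,144),(434,219)),("start",(418,130),(447,258)),("pencup",(222,348),(195,170)),("testero",(378,150),(436,216))):
    print(t,tri(cs,[a,b]))
for n in C:
    if M[n,"pad"] is not None: print("pad by region",n,onz(C[n],np.argwhere(M[n,"pad"]).mean(0)[::-1],.025))
def loss(p,ret=False):
    R=clockR(p[2]); s=0
    for n in C:
        a=fill(C[n],cyl(.027,0,.13)@R.T+[p[0],p[1],.05]); b=M[n,"clock"]
        o=[(a&b).sum()/(a|b).sum()]; s-=o[0]
    return s
X0=tri(cs,[(290,276),(249,204)])[0]
best=min((minimize(loss,[X0[0],X0[1],a],method="Nelder-Mead",options=dict(initial_simplex=np.array([X0[0],X0[1],a])+np.array([[0,0,0],[.02,0,0],[0,.02,0],[0,0,.3]]))) for a in(-.8,-.4,0,.4)),key=lambda r:r.fun)
print("clock",best.x[:2],np.degrees(best.x[2]),best.fun)
print(readout.observe()["t"])
E
python3 m1.py
```

```text
side clock [(0.81, 1477, [312.0, 268.0]), (0.2, 2846, [387.0, 143.0])]
side pad [(0.79, 2900, [386.0, 143.0])]
side tester [(0.56, 2876, [387.0, 144.0]), (0.41, 99, [418.0, 133.0])]
top clock [(0.78, 841, [240.0, 218.0])]
top pad []
top tester [(0.74, 3878, [448.0, 221.0])]
dial (array([0.57799519, 0.24786405, 0.11248891]), np.float64(1.9899949715299954))
cradle (array([0.59062599, 0.26450507, 0.05578985]), np.float64(3.8337138769906574))
small (array([0.58941232, 0.12045181, 0.02987477]), np.float64(0.17090738296835184))
pad (array([ 0.53067006, -0.24844772,  0.03070757]), np.float64(1.1195904530774783))
start (array([ 0.42917209, -0.25995356,  0.09653891]), np.float64(0.7405750856290183))
pencup (array([ 0.68051776,  0.42895045, -0.0051319 ]), np.float64(1.4950551726516608))
testero (array([ 0.53509143, -0.26533728, -0.00526605]), np.float64(0.19837035266021985))
pad by region side [ 0.50844199 -0.2922793   0.025     ]
clock [0.59298613 0.26159423] -11.137924339013034 -1.7728066813723165
3.2
```

```bash
cat >> h.py <<'E'
from scipy.spatial.transform import Rotation as Ro
def pose():
    o=readout.observe(); return o["position"],Ro.from_euler("xyz",o["tcp_rot"],degrees=True).as_matrix(),o
def delta(p,R):
    a,A,o=pose(); d=A.T@(p-a); w=Ro.from_matrix(A.T@R).as_rotvec()
    print("t",o["t"],"j",np.round(o["joints"],1),"shift",np.round(d,4).tolist(),"turn",np.round(w,4).tolist(),"rows>=",round(max(np.linalg.norm(d)/.0417,np.degrees(np.linalg.norm(w))/7.16),1))
def down(yaw): # tool x azimuth yaw, tool z down
    return Rz(np.radians(yaw))@np.diag([1,-1,-1.])
def toolcam(c): # world_to_cam of wrist
    a,A,o=pose(); T=np.eye(4);T[:3,:3]=A;T[:3,3]=a; return np.linalg.inv(T@c["tool_from_camera"])
E
python3 - <<'E'
from h import *
print(np.round(capture("wrist")["tool_from_camera"],3).tolist())
delta(np.array([.45,-.22,.33]),down(85))
E
```

```text
[[-0.001, -0.96, -0.281, 0.073], [1.0, -0.001, 0.0, -0.0], [-0.001, -0.281, 0.96, -0.118], [0.0, 0.0, 0.0, 1.0]]
t 3.25 j [-81.8  17.9   2.6  74.7   0.   82. ] shift [0.3708, -0.2382, -0.0737] turn [0.0, 0.0, -1.2007] rows>= 10.7
```

>>> send_rows:
  increments: [0.1,-0.07,-0.074,0,0,-0.3,1,0.37,-0.238,-0.074,0,0,-1.2,1,0.37,-0.238,-0.074,0,0,-1.2,1,0.37,-0.238,-0.074,0,0,-1.2,1,0.37,-0.238,-0.074,0,0,-1.2,1,0.37,-0.238,-0.074,0,0,-1.2,1,0.37,-0.238,-0.074,0,0,-1.2,1,0.37,-0.238,-0.074,0,0,-1.2,1,0.37,-0.238,-0.074,0,0,-1.2,1,0.37,-0.238,-0.074,0,0,-1.2,1]
  squeeze: 25

```text
t: 4.08
position: [0.4289, -0.2431, 0.3267]
tcp_rot: [180.0, 0.0, 85.3]
force: [0.7, -0.6, 0.5]
gripper_width: 0.998
gripper_force: 0.0
```

>>> send_rows:
  increments: [0,0,0,0,0,0,1,0,0,0,0,0,0,1,0,0,0,0,0,0,1]

```text
t: 4.33
position: [0.4279, -0.2447, 0.326]
tcp_rot: [-180.0, 0.0, 85.0]
force: [0.2, -0.2, 0.5]
gripper_width: 0.999
gripper_force: 0.0
```

Run:
```python
from h import *
p,A,o=pose(); c=capture("wrist"); W=toolcam(c); print(o["t"],p,o["tcp_rot"],o["joints"])
f=c["frame"].copy(); np.savez("w1.npz",f=f,W=W,K=c["K"],k1=c["k1"])
for t in("pad","tester","start_tip"):
    r=finder.tip_of("wrist",t); print(t,[(round(d["conf"],2),np.round(d["location"],1).tolist()) for d in r])
    z={"pad":.025,"tester":0,"start_tip":.095}[t]
    for d in r: print(onz(c,np.array(d["location"]),z,W))
cv2.imwrite("pics/w1.png",f[:,:,::-1])
```

```text
4.3333 [ 0.42791587 -0.24474347  0.32599131] [-1.79982098e+02  2.74158152e-02  8.49768648e+01] [-3.90880862e+01  8.11814662e+00 -2.81212782e-01  8.16001141e+01
 -3.27387601e-02  5.59350531e+01]
pad [(0.72, [392.0, 164.1])]
[ 0.53274968 -0.2581762   0.025     ]
tester [(0.98, [390.2, 162.4])]
[ 0.53589959 -0.26038261  0.        ]
start_tip [(0.58, [323.3, 182.9])]
[ 0.4321936 -0.2597101  0.095    ]
```

View pics/w1.png

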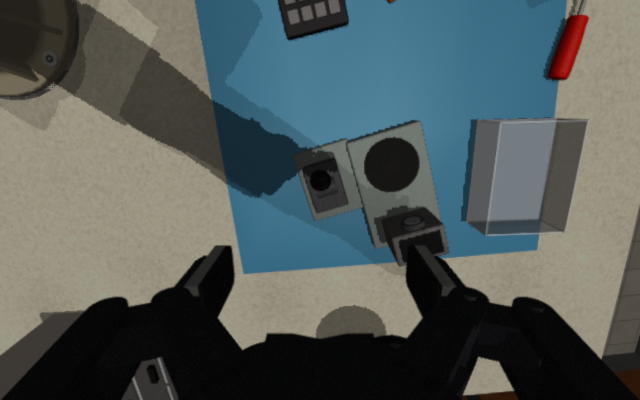

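Run:
```python
from h import *
d=np.load("w1.npz"); c=dict(K=d["K"],k1=float(d["k1"])); W=d["W"]; f=d["f"]
g=f.max(2); m=np.zeros_like(g); m[130:200,355:427]=(g[130:200,355:427]<70); n,l,s,ce=cv2.connectedComponentsWithStats(m,connectivity=4)
i=l[165,391]; print(s[i]); cn=cv2.findContours((l==i).astype(np.uint8),0,2)[0][0]; e=cv2.fitEllipse(cn); print(e)
P=onz(c,np.array(e[0]),.025,W); print("pad wrist",P)
q=[onz(c,np.array(u,float),.022,W) for u in((347,143),(422,121),(375,245))]
for v in(q[0]-q[1],q[2]-q[0]): print(q and np.linalg.norm(v),np.degrees(np.arctan2(v[1],v[0])))
# optional: top camera pad ellipse
t=capture("top"); g=t["frame"].max(2); m=np.zeros_like(g); m[195:245,415:460]=g[195:245,415:460]<60
n,l,s,ce=cv2.connectedComponentsWithStats(m,connectivity=4); i=l[219,437]; print(s[i],ce[i]); print("pad top",onz(t,ce[i],.025))
# clock views now: refine from top
delta(np.array([.44,.27,.30]),down(150))
```

```text
[ 364  137   55   55 2382]
((391.1512145996094, 164.3392791748047), (52.678890228271484, 55.86686325073242), 54.85697937011719)
pad wrist [ 0.5315175 -0.2584173  0.025    ]
0.10874197370985575 -168.70254834928895
0.16634400838912905 -78.23899991331888
[423 205  28  28 616] [436.87337662 218.37987013]
pad top [ 0.52920074 -0.25867511  0.025     ]
t 4.5833 j [-39.3   8.1  -0.3  81.6  -0.   55.9] shift [0.515, -0.034, 0.0259] turn [-0.0003, -0.0003, -1.1381] rows>= 12.4
```

>>> send_rows:
  increments: [0.13,-0.01,0.01,0,0,-0.3,1,0.515,-0.034,0.026,0,0,-1.14,1,0.515,-0.034,0.026,0,0,-1.14,1,0.515,-0.034,0.026,0,0,-1.14,1,0.515,-0.034,0.026,0,0,-1.14,1,0.515,-0.034,0.026,0,0,-1.14,1,0.515,-0.034,0.026,0,0,-1.14,1,0.515,-0.034,0.026,0,0,-1.14,1,0.515,-0.034,0.026,0,0,-1.14,1,0.515,-0.034,0.026,0,0,-1.14,1]

```text
t: 5.42
position: [0.4369, 0.1722, 0.3049]
tcp_rot: [180.0, 0.0, 150.5]
force: [1.3, 0.1, 0.5]
gripper_width: 1.005
gripper_force: 0.0
```

Run:
```python
from h import *
R=clockR(np.radians(-10))@np.diag([-1,1,-1.]); S=np.array([.593,.262,.05])
print(pose()[2]["position"],pose()[2]["tcp_rot"])
delta(np.array([.43,.27,.30]),down(165))
delta(S-R[:,2]*.27,R)
```

```text
[0.43691897 0.17223189 0.30491982] [1.79989219e+02 3.40860370e-02 1.50452975e+02]
t 5.4167 j [11.7  5.6 -6.1 78.3 -0.  41.3] shift [0.0542, 0.0816, 0.0049] turn [0.0001, 0.0006, -0.2539] rows>= 2.4
t 5.4167 j [11.7  5.6 -6.1 78.3 -0.  41.3] shift [0.0508, 0.1045, 0.0311] turn [-0.1011, -0.587, -0.3311] rows>= 5.5
```

>>> send_rows:
  increments: [0.03,0.05,0.01,-0.05,-0.3,-0.16,1,0.051,0.104,0.031,-0.1,-0.587,-0.33,1,0.051,0.104,0.031,-0.1,-0.587,-0.33,1,0.051,0.104,0.031,-0.1,-0.587,-0.33,1,0.051,0.104,0.031,-0.1,-0.587,-0.33,1,0.051,0.104,0.031,-0.1,-0.587,-0.33,1,0.051,0.104,0.031,-0.1,-0.587,-0.33,1,0.051,0.104,0.031,-0.1,-0.587,-0.33,1]

```text
t: 6.08
position: [0.4438, 0.2861, 0.2736]
tcp_rot: [-180.0, 33.9, 169.7]
force: [0.2, -0.1, 0.9]
gripper_width: 1.0
gripper_force: 0.0
```

```bash
cat > m2.py <<'E'
from h import *
p,A,o=pose(); c=capture("wrist"); W=toolcam(c); print(o["t"],p,o["tcp_rot"],o["joints"])
f=c["frame"].copy(); r=finder.regions_of("wrist","clock"); k=finder.tip_of("wrist","clock"); kd=finder.tip_of("wrist","clock_dial")
print([(round(d["conf"],2),int(d["region"].sum()),d["location"]) for d in r],[(d["conf"],d["location"]) for d in k+kd])
np.savez("w2.npz",f=f,W=W,K=c["K"],k1=c["k1"],m=r[0]["region"] if r else 0)
g=f.copy()
if r:
    cn=cv2.findContours(r[0]["region"].astype(np.uint8),0,2)[0]; cv2.drawContours(g,cn,-1,(255,0,0),1)
for az in(-11,):
    R=clockR(np.radians(az)); S=np.array([.593,.2616,.05])
    for h in(0,.13): cv2.polylines(g,[np.round(proj(c,cyl(.027,h,h)[:48]@R.T+S,W)).astype(int)],1,(0,255,0),1)
cv2.imwrite("pics/w2.png",g[:,:,::-1])
E
python3 m2.py
```

```text
6.0833 [0.44380873 0.28611875 0.27361971] [-179.95208761   33.86703765  169.69748947] [ 36.22403856  -3.55806853 -28.31132028  40.49591275 -23.88990344
  41.2258742 ]
[(0.61, 3033, [320.8, 182.3]), (0.54, 4090, [445.2, 199.7])] [(0.86, [324.9, 164.9])]
```

View pics/w2.png

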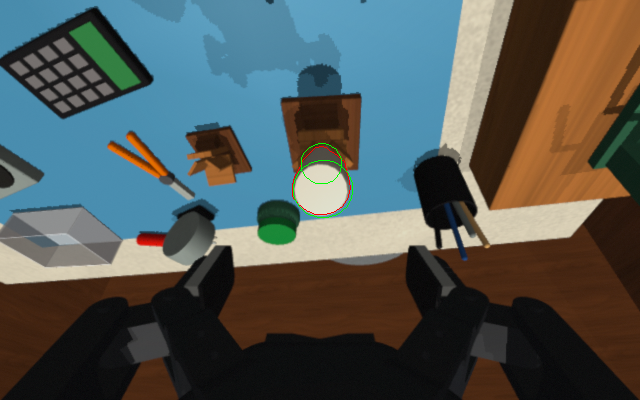

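```bash
cat > m3.py <<'E'
from h import *
from scipy.optimize import minimize
d=np.load("w2.npz"); w=dict(K=d["K"],k1=float(d["k1"])); g=d["f"]; m1=np.load("m1.npz")
sat=g.max(2).astype(int)-g.min(2); m=((g.min(2)>150)&(sat<60)).astype(np.uint8); n,l,s,ce=cv2.connectedComponentsWithStats(m); i=l[188,321]; disc=l==i
e=cv2.fitEllipse(cv2.findContours(disc.astype(np.uint8),0,2)[0][0]); print("disc",s[i],e)
C={n:capture(n) for n in("side","top")}
V=[(C["side"],None,m1["side_clock"].astype(bool)),(C["top"],None,m1["top_clock"].astype(bool)),(w,d["W"],disc)]
def loss(p,each=False):
    R=clockR(p[2],p[3]); o=[]
    for k,(c,W,b) in enumerate(V):
        pts=cyl(.027,0,.13)@R.T+[p[0],p[1],.05]
        if k==2: pts=pts[48:]
        a=fill(c,pts,W); o.append((a&b).sum()/(a|b).sum())
    return o if each else -sum(o)
p0=np.array([.593,.2616,-.19,.593])
r=minimize(loss,p0,method="Nelder-Mead",options=dict(initial_simplex=p0+np.array([[0,0,0,0],[.008,0,0,0],[0,.008,0,0],[0,0,.15,0],[0,0,0,.06]])))
print(r.x[:2],np.degrees(r.x[2:]),loss(r.x,1))
for t,z in (("34",0),):
    r=minimize(lambda p:loss(np.r_[p,np.radians(34)]),p0[:3],method="Nelder-Mead",options=dict(initial_simplex=p0[:3]+np.array([[0,0,0],[.008,0,0],[0,.008,0],[0,0,.15]])))
    x=np.r_[r.x,np.radians(34)];print(r.x[:2],np.degrees(r.x[2]),loss(x,1))
R=clockR(x[2],x[3]); S=np.r_[x[:2],.05]; T=S+.13*R[:,2]
print("top pred px",proj(w,T,d["W"])[0],"world",T, "at grasp",S+.095*R[:,2])
E
python3 m3.py
```

```text
disc [ 295  165   52   51 2108] ((320.4731750488281, 189.8013153076172), (50.28232955932617, 51.769779205322266), 105.4716796875)
[0.59309162 0.26181358] [-11.09297192  34.05803224] [np.float64(0.918918918918919), np.float64(0.8559754851889684), np.float64(0.7623869801084991)]
[0.59294529 0.26166202] -10.867429784068063 [np.float64(0.9176618478944061), np.float64(0.8533604887983707), np.float64(0.7645992020311934)]
top pred px [322.40976434 189.33325225] world [0.52155392 0.27536774 0.15777488] at grasp [0.54077467 0.27167774 0.12875857]
```

Run:
```python
from h import *
R=clockR(np.radians(-11))@np.diag([-1,1,-1.]); S=np.array([.5929,.2607,.05])
delta(S-R[:,2]*.101,R)
```

```text
t 6.3833 j [ 36.2  -3.5 -28.2  40.5 -23.9  41.2] shift [0.0012, 0.0018, 0.1687] turn [0.0059, -0.0008, 0.0094] rows>= 4.0
```

>>> send_rows:
  increments: [0.001,0.002,0.02,0.006,0,0.009,1,0.001,0.002,0.05,0.006,0,0.009,1,0.001,0.002,0.08,0.006,0,0.009,1,0.001,0.002,0.1,0.006,0,0.009,1,0.001,0.002,0.12,0.006,0,0.009,1,0.001,0.002,0.14,0.006,0,0.009,1,0.001,0.002,0.155,0.006,0,0.009,1,0.001,0.002,0.168,0.006,0,0.009,1,0.001,0.002,0.168,0.006,0,0.009,1]

```text
t: 7.13
position: [0.5366, 0.2708, 0.1312]
tcp_rot: [-179.8, 33.8, 169.1]
force: [-0.1, 0.1, -0.4]
gripper_width: 1.002
gripper_force: 0.0
```

Run:
```python
from h import *
R=clockR(np.radians(-11))@np.diag([-1,1,-1.]); S=np.array([.5929,.2607,.05])
delta(S-R[:,2]*.101,R); print(pose()[2]["force"])
s=capture("side")["frame"][200:350,240:390]; w=capture("wrist")["frame"][100:350,170:470]
cv2.imwrite("pics/g1.png",np.hstack([cv2.resize(s,(400,400),interpolation=2),cv2.resize(w,(400,400))])[:,:,::-1])
```

```text
t 7.1333 j [ 28.5  10.7 -35.7  16.5 -20.8  34.3] shift [-0.002, 0.0008, -0.0017] turn [-0.0025, -0.0039, 0.0017] rows>= 0.1
[-0.10505205  0.06227587 -0.37396052]
```

View pics/g1.png

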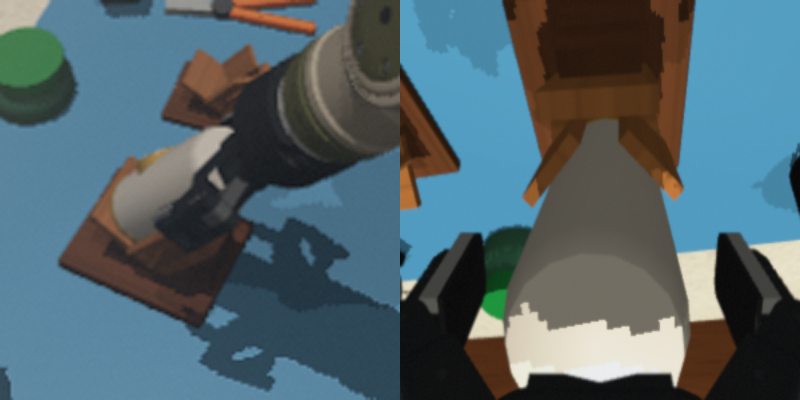

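>>> send_rows:
  increments: [0,0,0,0,0,0,0.75,0,0,0,0,0,0,0.7,0,0,0,0,0,0,0.6,0,0,0,0,0,0,0.5,0,0,0,0,0,0,0.3,0,0,0,0,0,0,0,0,0,0,0,0,0,0,0,0,0,0,0,0,0]
  squeeze: 28

```text
t: 7.9
position: [0.5365, 0.2725, 0.1355]
tcp_rot: [180.0, 34.1, 169.1]
force: [-3.6, -1.1, 6.2]
gripper_width: 0.621
gripper_force: 28.9
```

>>> send_rows:
  increments: [0,0,-0.005,0,0,0,0,0,0,-0.015,0,0,0,0,0,0,-0.03,0,0,0,0,0,0,-0.05,0,0,0,0,0,0,-0.07,0,0,0,0,0,0,-0.09,0,0,0,0,0,0,-0.11,0,0,0,0,0,0,-0.13,0,0,0,0,0,0,-0.145,0,0,0,0,0,0,-0.145,0,0,0,0]

```text
t: 8.73
position: [0.4556, 0.2885, 0.2571]
tcp_rot: [179.9, 34.1, 169.2]
force: [1.3, 0.6, -2.6]
gripper_width: 0.624
gripper_force: 29.9
```

Run:
```python
from h import *
print(pose()[2]["force"],pose()[2]["joints"])
delta(np.array([.45,.10,.36]),down(140))
```

```text
[ 1.29700338  0.63798026 -2.60319272] [ 35.67820612  -1.85728493 -29.24265344  37.56916605 -23.86113153
  41.08777675]
t 8.7333 j [ 35.7  -1.9 -29.2  37.6 -23.9  41.1] shift [-0.0824, -0.1861, -0.0689] turn [0.1536, 0.5807, 0.4947] rows>= 6.2
```

>>> send_rows:
  increments: [-0.004,-0.01,-0.01,0.01,0.03,0.02,0,-0.015,-0.03,-0.02,0.03,0.1,0.08,0,-0.03,-0.06,-0.03,0.05,0.19,0.16,0,-0.045,-0.1,-0.045,0.08,0.3,0.25,0,-0.06,-0.135,-0.055,0.11,0.41,0.35,0,-0.072,-0.165,-0.062,0.135,0.51,0.435,0,-0.08,-0.18,-0.067,0.15,0.565,0.48,0,-0.082,-0.186,-0.069,0.154,0.581,0.495,0,-0.082,-0.186,-0.069,0.154,0.581,0.495,0]

```text
t: 9.48
position: [0.4521, 0.0973, 0.3565]
tcp_rot: [-179.7, -0.1, 139.6]
force: [0.3, -0.0, -3.9]
gripper_width: 0.623
gripper_force: 30.4
```

Run:
```python
from h import *
print(pose()[2]["force"],pose()[2]["gripper_width"])
delta(np.array([.531,-.2585,.27]),down(101.5))
```

```text
[ 0.30966214 -0.02083878 -3.92684212] 0.6228157446700747
t 9.4833 j [ 2.3  4.9  0.3 85.6 -0.2 42.7] shift [-0.2906, -0.2195, 0.0873] turn [-0.0049, 0.0007, 0.6654] rows>= 9.0
```

>>> send_rows:
  increments: [-0.008,-0.006,0,0,0,0.02,0,-0.025,-0.019,0.005,0,0,0.06,0,-0.052,-0.04,0.012,0,0,0.13,0,-0.084,-0.063,0.022,0,0,0.2,0,-0.116,-0.088,0.032,0,0,0.28,0,-0.148,-0.112,0.042,0,0,0.35,0,-0.18,-0.136,0.053,0,0,0.42,0,-0.212,-0.16,0.063,0,0,0.49,0,-0.242,-0.182,0.073,0,0,0.56,0,-0.265,-0.2,0.08,0,0,0.62,0]

```text
t: 10.32
position: [0.5239, -0.2255, 0.2762]
tcp_rot: [-179.8, 0.2, 104.3]
force: [0.1, -0.2, -2.9]
gripper_width: 0.624
gripper_force: 30.4
```

>>> send_rows:
  increments: [-0.016,-0.012,0.005,0,0,0.03,0,-0.023,-0.018,0.007,0,0,0.045,0,-0.0255,-0.0195,0.007,0,0,0.045,0,-0.0255,-0.0195,0.007,0,0,0.045,0,-0.0255,-0.0195,0.007,0,0,0.045,0]

```text
t: 10.73
position: [0.5115, -0.2525, 0.2718]
tcp_rot: [-179.9, 0.1, 101.9]
force: [0.4, 0.4, -3.1]
gripper_width: 0.62
gripper_force: 30.6
```

```bash
cat > m4.py <<'E'
from h import *
p,A,o=pose(); print(o["force"],o["joints"])
delta(np.array([.531,-.2585,p[2]]),down(101.5))
# where is the held clock, fit z offset along tool & tilt with both fixed cameras
C={n:capture(n) for n in("side","top")}; V=[]
for n in C:
    r=finder.regions_of(n,"clock"); print(n,[(round(d["conf"],2),int(d["region"].sum()),np.round(d["location"]).tolist()) for d in r])
    base=p-np.array([0,0,.101])
    g=C[n]["frame"].copy()
    for h in(0,.13): cv2.polylines(g,[np.round(proj(C[n],cyl(.027,h,h)[:48]@Rz(0).T+base)).astype(int)],1,(0,255,0),1)
    for d in finder.tip_of(n,"clock_dial"): print("dial",d["conf"],d["location"],"pred",proj(C[n],base+np.array([.0296*np.cos(np.radians(-78.5)),.0296*np.sin(np.radians(-78.5)),.05])))
    u=proj(C[n],p-[0,0,.05])[0].astype(int); V.append(cv2.resize(g[max(u[1]-65,0):max(u[1]-65,0)+130,u[0]-65:u[0]+65],(400,400),interpolation=2))
cv2.imwrite("pics/p1.png",np.hstack(V)[:,:,::-1])
E
python3 m4.py
```

```text
[ 0.36105588  0.38850872 -3.05389026] [-34.2487601   17.23181716   3.80921875  76.56761514  -0.18036375
  43.86160871]
t 10.7333 j [-34.2  17.2   3.8  76.6  -0.2  43.9] shift [-0.0099, 0.0179, -0.0] turn [-0.0021, 0.0023, 0.0068] rows>= 0.5
side [(0.67, 1190, [397.0, 80.0])]
dial 0.85 [402.1, 80.9] pred [[394.14778369  79.6349659 ]]
top [(0.67, 600, [451.0, 228.0])]
dial 0.81 [474.0, 231.6] pred [[472.82165654 224.21230516]]
```

View pics/p1.png

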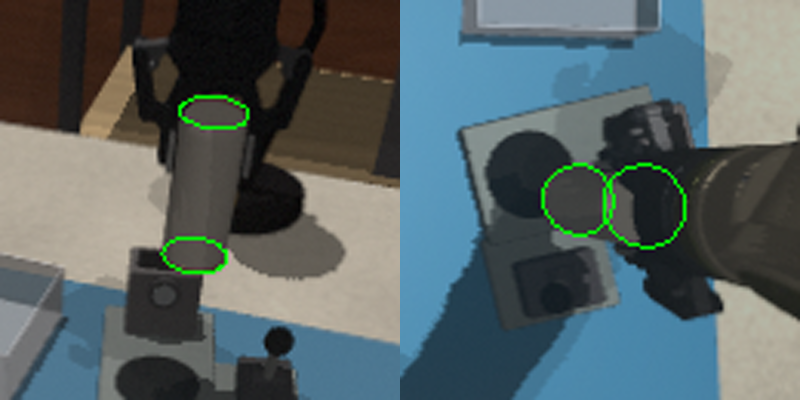

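>>> send_rows:
  increments: [-0.005,0.009,0.01,0,0.001,0.003,0,-0.01,0.018,0.025,-0.001,0.002,0.007,0,-0.01,0.018,0.04,-0.001,0.002,0.007,0,-0.01,0.018,0.055,-0.001,0.002,0.007,0,-0.01,0.018,0.07,-0.001,0.002,0.007,0,-0.01,0.018,0.085,-0.001,0.002,0.007,0,-0.01,0.018,0.1,-0.001,0.002,0.007,0,-0.01,0.018,0.11,-0.001,0.002,0.007,0,-0.01,0.018,0.118,-0.001,0.002,0.007,0,-0.01,0.018,0.118,-0.001,0.002,0.007,0]

```text
t: 11.87
position: [0.5301, -0.26, 0.1509]
tcp_rot: [-179.8, -0.1, 101.4]
force: [-0.3, 0.8, -3.1]
gripper_width: 0.622
gripper_force: 30.6
```

```bash
sed -i 's/p1.png/p2.png/' m4.py; python3 m4.py
```

```text
[-0.30588949  0.80494527 -3.1231072 ] [-33.88071059  22.68483456  -5.59161557  61.99112398  -0.07764728
  44.76629547]
t 11.8667 j [-33.9  22.7  -5.6  62.   -0.1  44.8] shift [0.0013, 0.0012, -0.0] turn [-0.0042, -0.0024, -0.0026] rows>= 0.0
side [(0.62, 901, [382.0, 115.0])]
dial 0.81 [388.9, 116.9] pred [[383.00564538 115.82411201]]
dial 0.32 [394.2, 222.9] pred [[383.00564538 115.82411201]]
top [(0.78, 434, [439.0, 219.0])]
dial 0.55 [457.9, 222.7] pred [[457.1328201  215.79042865]]
```

View pics/p2.png

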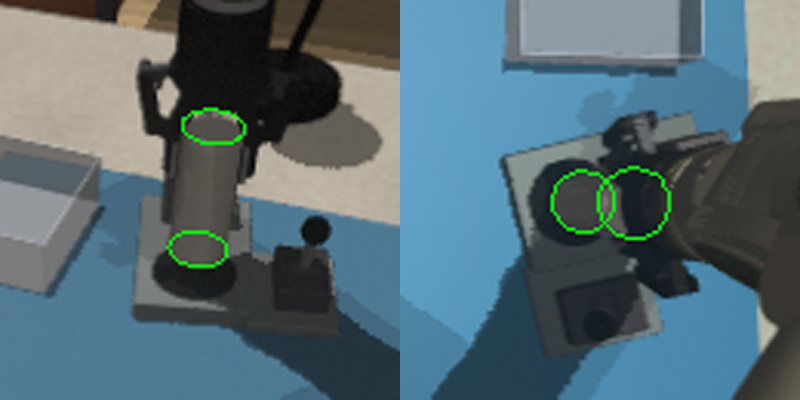

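Run:
```python
from h import *
C={n:capture(n) for n in("side","top")}; cs=[C["side"],C["top"]]
p=pose()[0]
X,e=tri(cs,[(388.9,116.9),(457.9,222.7)]); print(X-p,e,np.degrees(np.arctan2(*(X-p)[1::-1])))
X,e=tri(cs,[(299,255),(250,206)]); R=clockR(np.radians(-11)); q=R.T@(X-[.5929,.2607,.05]); print(q,e,np.degrees(np.arctan2(q[1],q[0])))
V=[]
for n,(u,v) in(("side",(300,260)),("top",(247,206))):
    f=cv2.imread(f"pics/{n}0.png"); h=cv2.cvtColor(f,cv2.COLOR_BGR2HSV).astype(int); m=((h[...,0]>15)&(h[...,0]<35)&(h[...,1]>80)&(h[...,2]>90))
    yy,xx=np.argwhere(m)[:,0],np.argwhere(m)[:,1]; k=(abs(xx-u)<25)&(abs(yy-v)<25); print(n,k.sum(),xx[k].mean() if k.any() else 0,yy[k].mean() if k.any() else 0)
    g=cv2.resize(f[v-30:v+30,u-30:u+30],(390,390),interpolation=cv2.INTER_CUBIC)
    for roll,col in((0,(0,255,0)),(-30,(0,0,255))):
        ring=np.c_[0*th+.0296,.019*np.cos(th),.05+.019*np.sin(th)]@Rz(np.radians(roll)).T@R.T+[.5929,.2607,.05]
        cv2.polylines(g,[np.round((proj(C[n],ring)-[u-30,v-30])*6.5).astype(int)],1,col,1)
    V.append(g)
cv2.imwrite("pics/d1.png",np.hstack(V))
```

```text
[-0.01249097 -0.02961097 -0.05470974] 0.22563959196497763 -112.8717683664409
[ 0.02484423 -0.01544409  0.0586176 ] 1.9899949715299954 -31.866613110973535
side 42 293.5238095238095 262.73809523809524
top 49 246.83673469387756 200.9387755102041
```

View pics/d1.png

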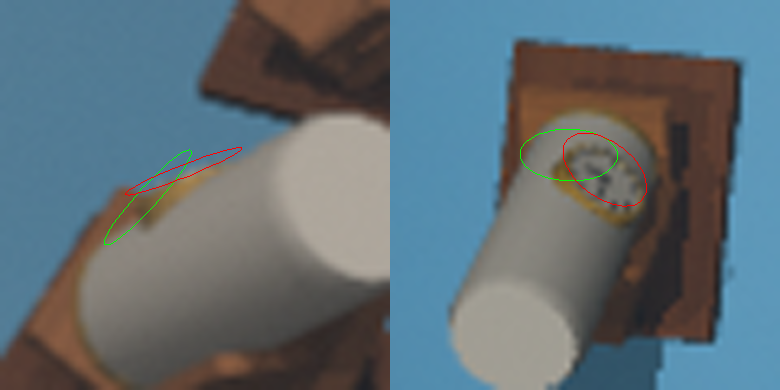

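>>> send_rows:
  increments: [0.001,0.001,0,0,0,-0.06,0,0.001,0.001,0,0,0,-0.16,0,0.001,0.001,0,0,0,-0.26,0,0.001,0.001,0,0,0,-0.36,0,0.001,0.001,0,0,0,-0.46,0,0.001,0.001,0,0,0,-0.54,0,0.001,0.001,0,0,0,-0.575,0,0.001,0.001,0,0,0,-0.575,0,0.001,0.001,0,0,0,-0.575,0]

```text
t: 13.02
position: [0.5316, -0.2595, 0.1534]
tcp_rot: [-179.9, -0.0, 134.2]
force: [-0.2, 0.2, -3.1]
gripper_width: 0.623
gripper_force: 30.7
```

Run:
```python
from h import *
p,A,o=pose(); print(o["force"])
delta(np.array([.531,-.2585,.128]),down(134.5))
C={n:capture(n) for n in("side","top")}; base=p-[0,0,.102]
L={n:[(round(d["conf"],2),d["location"]) for d in finder.tip_of(n,"clock_dial")] for n in C}; print(L)
for n in C:
    print(n,proj(C[n],base+np.array([.0296*np.cos(np.radians(-78.5)),.0296*np.sin(np.radians(-78.5)),.05])))
if L["side"] and L["top"]:
    X,e=tri([C["side"],C["top"]],[L["side"][0][1],L["top"][0][1]]); print(X-p,e,np.degrees(np.arctan2(*(X-p)[1::-1])))
```

```text
[-0.24294625  0.17419839 -3.08097776]
t 13.0167 j [-33.8  22.5  -5.4  62.1  -0.1  12. ] shift [0.0011, 0.0003, 0.0254] turn [-0.0015, -0.0005, -0.0048] rows>= 0.6
{'side': [(0.94, [381.0, 114.2]), (0.37, [379.4, 142.4])], 'top': [(0.71, [457.1, 214.0])]}
side [[382.49669354 115.35077003]]
top [[457.1300801  215.20685317]]
[ 0.00959458 -0.02757306 -0.04807173] 0.24249395539504803 -70.81367537287116
```

>>> send_rows:
  increments: [0.001,0,0.005,0,0,0,0,0.001,0,0.01,0,0,0,0,0.001,0,0.014,0,0,0,0,0.001,0,0.017,0,0,0,0,0.001,0,0.019,0,0,0,0,0.001,0,0.02,0,0,0,0]

```text
t: 13.72
position: [0.5305, -0.2586, 0.1324]
tcp_rot: [-179.9, -0.1, 134.3]
force: [0.4, 0.6, -3.3]
gripper_width: 0.621
gripper_force: 30.7
```

>>> send_rows:
  increments: [0,0,0.001,0,0,0,0,0,0,0.002,0,0,0,0,0,0,0.003,0,0,0,0]

```text
t: 13.97
position: [0.5309, -0.2588, 0.1302]
tcp_rot: [-179.9, -0.0, 134.3]
force: [-0.2, 0.3, -3.1]
gripper_width: 0.622
gripper_force: 30.7
```

>>> send_rows:
  increments: [0,0,0.001,0,0,0,0,0,0,0.002,0,0,0,0,0,0,0.002,0,0,0,0]

```text
t: 14.22
position: [0.5307, -0.2587, 0.1279]
tcp_rot: [-179.9, -0.1, 134.3]
force: [-0.2, 0.0, -2.8]
gripper_width: 0.619
gripper_force: 30.7
```

>>> send_rows:
  increments: [0,0,0.001,0,0,0,0,0,0,0.0015,0,0,0,0,0,0,0.0015,0,0,0,0]

```text
t: 14.47
position: [0.5311, -0.259, 0.1278]
tcp_rot: [-179.9, 0.0, 134.3]
force: [-1.0, 1.4, 4.4]
gripper_width: 0.62
gripper_force: 30.6
```

>>> send_rows:
  increments: [0,0,0,0,0,0,0.63,0,0,0,0,0,0,0.66,0,0,0,0,0,0,0.7,0,0,0,0,0,0,0.75,0,0,0,0,0,0,0.8,0,0,0,0,0,0,0.9,0,0,0,0,0,0,1,0,0,0,0,0,0,1]

```text
t: 15.13
position: [0.5307, -0.2587, 0.1265]
tcp_rot: [-179.9, -0.1, 134.3]
force: [0.6, -1.0, -0.5]
gripper_width: 0.995
gripper_force: 0.0
```

Run:
```python
from h import *
p,A,o=pose(); print(o["force"],p)
s=capture("side")["frame"][70:170,330:450]; w=capture("wrist")["frame"][80:380,150:490]
cv2.imwrite("pics/r1.png",np.hstack([cv2.resize(s,(400,400),interpolation=2),cv2.resize(w,(400,400))])[:,:,::-1])
```

```text
[ 0.58283023 -0.96117912 -0.52672867] [ 0.53068901 -0.25869216  0.12653322]
```

View pics/r1.png

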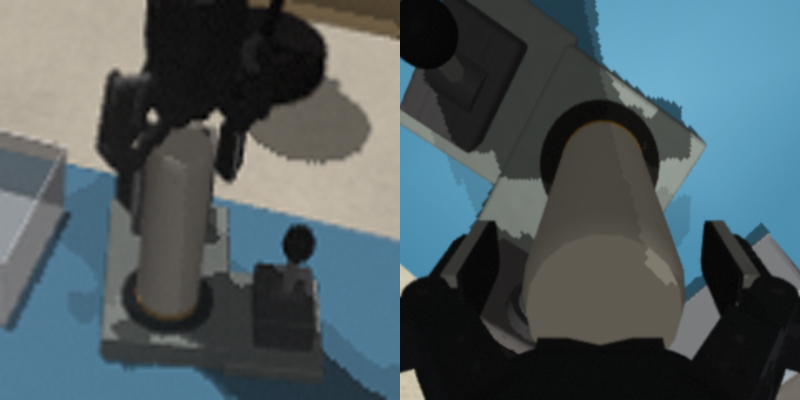

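>>> send_rows:
  increments: [0,0,-0.008,0,0,0,1,0,0,-0.025,0,0,0,1,0,0,-0.05,0,0,0,1,0,0,-0.08,0,0,0,1,0,0,-0.11,0,0,0,1,0,0,-0.135,0,0,0,1,0,0,-0.15,0,0,0,1,0,0,-0.15,0,0,0,1]

```text
t: 15.9
position: [0.5325, -0.2596, 0.2817]
tcp_rot: [-180.0, 0.4, 134.3]
force: [-0.8, 0.2, 0.6]
gripper_width: 1.001
gripper_force: 0.0
```

Run:
```python
from h import *
C={n:capture(n) for n in("side","top")}
L={}
for n in C: L[n]=finder.tip_of(n,"start_tip"); print(n,[(round(d["conf"],2),d["location"]) for d in L[n]])
for n in C: print("dial",n,[(round(d["conf"],2),np.round(d["location"],1).tolist()) for d in finder.tip_of(n,"clock_dial")],"pred",proj(C[n],np.array([.531+.0059,-.2585-.029,.075])))
T=Rz(np.radians(-78.5)); O=np.array([.531,-.2585,0])
X,e=tri([C["side"],C["top"]],[L["side"][0]["location"],L["top"][0]["location"]]); print(X,e,"tester frame",T.T@(X-O))
P=O+T@[-.07,-.1,.18]; delta(P,down(191.5)); print(P)
```

```text
side [(0.66, [419.6, 130.2])]
top [(0.44, [443.3, 258.0])]
dial side [(0.89, [381.3, 124.1])] pred [[381.66486324 123.34193767]]
dial top [(0.83, [452.3, 216.6])] pred [[453.26699898 215.42746008]]
[ 0.4274137  -0.24861262  0.10410225] 0.4467440646979526 tester frame [-0.03034068 -0.09953555  0.10410225]
t 16.2 j [-33.7  19.6   7.6  78.2  -0.1  12. ] shift [0.112, -0.0457, 0.0956] turn [-0.0001, -0.0046, -0.9984] rows>= 8.0
[ 0.41905177 -0.20984206  0.18      ]
```

>>> send_rows:
  increments: [0.02,-0.01,0,0,0,-0.1,0.8,0.05,-0.02,0,0,0,-0.22,0.6,0.08,-0.03,0,0,0,-0.34,0.4,0.1,-0.04,0,0,0,-0.46,0.2,0.112,-0.045,0,0,0,-0.58,0,0.112,-0.045,0,0,0,-0.7,0,0.112,-0.045,0,0,0,-0.82,0,0.112,-0.045,0,0,0,-0.94,0,0.112,-0.045,0,0,0,-1,0,0.112,-0.045,0,0,0,-1,0]

```text
t: 17.03
position: [0.4201, -0.2096, 0.2759]
tcp_rot: [179.9, -0.2, -168.3]
force: [-0.6, 0.1, -0.0]
gripper_width: -0.003
gripper_force: 0.0
```

Run:
```python
from h import *
T=Rz(np.radians(-78.5)); O=np.array([.531,-.2585,0])
P=O+T@[-.085,-.1,.108]; delta(P,down(191.5)); print(P,pose()[2]["gripper_width"])
```

```text
t 17.0333 j [-36.3   6.1  -9.6  74.5  -0.1 -47.9] shift [0.0005, 0.0147, 0.1679] turn [0.0014, -0.0032, 0.0029] rows>= 4.0
[ 0.41606126 -0.19514319  0.108     ] -0.003272603563944372
```

>>> send_rows:
  increments: [0,0.01,0.02,0,0,0,0,0,0.015,0.05,0,0,0,0,0,0.015,0.08,0,0,0,0,0,0.015,0.11,0,0,0,0,0,0.015,0.14,0,0,0,0,0,0.015,0.16,0,0,0,0,0,0.015,0.168,0,0,0,0,0,0.015,0.168,0,0,0,0]

```text
t: 17.7
position: [0.4156, -0.1941, 0.1066]
tcp_rot: [179.8, -0.3, -168.5]
force: [-1.1, -0.6, -0.4]
gripper_width: 0.002
gripper_force: 0.0
```

>>> send_rows:
  increments: [0,-0.005,0,0,0,0,0,0,-0.012,0,0,0,0,0,0,-0.019,0,0,0,0,0,0,-0.026,0,0,0,0,0,0,-0.033,0,0,0,0,0,0,-0.04,0,0,0,0,0,0,-0.046,0,0,0,0,0,0,-0.052,0,0,0,0,0]

```text
t: 18.37
position: [0.4277, -0.2468, 0.1089]
tcp_rot: [180.0, -0.1, -168.4]
force: [0.4, 1.9, 0.5]
gripper_width: -0.002
gripper_force: 0.7
```

Run:
```python
from h import *
T=Rz(np.radians(-78.5)); O=np.array([.531,-.2585,0]); p,A,o=pose()
print("tester frame tcp",T.T@(p-O),"force",T.T@o["force"])
C={n:capture(n) for n in("side","top")}
for n in C: print(n,[(round(d["conf"],2),d["location"]) for d in finder.tip_of(n,"start_tip")])
```

```text
tester frame tcp [-0.0320186  -0.09886921  0.10886889] force [-1.74545037  0.75666842  0.4853706 ]
side []
top []
```

>>> send_rows:
  increments: [0,-0.006,0,0,0,0,0,0,-0.012,0,0,0,0,0,0,-0.018,0,0,0,0,0,0,-0.022,0,0,0,0,0,0,-0.026,0,0,0,0,0,0,-0.026,0,0,0,0,0]

```text
t: 19.07
position: [0.4332, -0.2727, 0.1087]
tcp_rot: [-180.0, -0.1, -168.5]
force: [-0.3, 0.0, 0.7]
gripper_width: 0.004
gripper_force: 0.0
```

>>> send_rows:
  increments: [0,-0.003,0,0,0,0,0,0,-0.006,0,0,0,0,0,0,-0.006,0,0,0,0,0]

```text
t: 19.32
position: [0.4342, -0.278, 0.1087]
tcp_rot: [-180.0, -0.1, -168.4]
force: [0.3, -0.2, 0.4]
gripper_width: -0.002
gripper_force: 0.0
```

Run:
```python
from h import *
T=Rz(np.radians(-78.5)); O=np.array([.531,-.2585,0]); p,A,o=pose()
print("tcp",T.T@(p-O))
C={n:capture(n) for n in("side","top","wrist")}
for n in C: print(n,[(round(d["conf"],2),d["location"]) for d in finder.tip_of(n,"start_tip")])
w=C["wrist"]["frame"][50:350,120:520]; s=C["side"]["frame"][80:180,360:460]
cv2.imwrite("pics/l1.png",np.hstack([cv2.resize(w,(500,375)),cv2.resize(s,(300,375))])[:,:,::-1])
```

```text
tcp [-0.00019378 -0.09877332  0.10869125]
side []
top []
wrist [(0.96, [267.2, 259.6])]
```

View pics/l1.png

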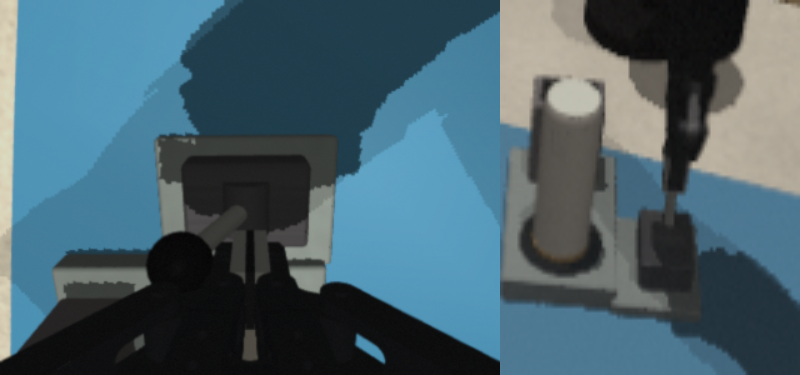

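```bash
cat > lv.py <<'E'
from h import *
T=Rz(np.radians(-78.5)); O=np.array([.531,-.2585,0]); p,A,o=pose()
c=capture("wrist"); W=toolcam(c); print("tcp",T.T@(p-O),"F",T.T@o["force"])
for d in finder.tip_of("wrist","start_tip"):
    u=np.array(d["location"]); r=least_squares(lambda q:proj(c,O+T@[q[0],-.1,q[1]],W)[0]-u,[.01,.09]); print(d["conf"],u,"tip x,z",r.x)
E
python3 lv.py
```

```text
tcp [-0.00061598 -0.098672    0.10891324] F [-1.14321918 -0.80465255  0.33555841]
0.64 [265.2 260.9] tip x,z [0.02521415 0.10156023]
```

>>> send_rows:
  increments: [0,-0.003,0,0,0,0,0,0,-0.005,0,0,0,0,0,0,-0.005,0,0,0,0,0]

```text
t: 19.97
position: [0.4351, -0.2827, 0.1086]
tcp_rot: [180.0, -0.1, -168.4]
force: [0.6, 0.6, -0.7]
gripper_width: 0.003
gripper_force: 0.2
```

```bash
python3 lv.py
```

```text
tcp [ 0.00460922 -0.09879464  0.10864969] F [-0.42303844  0.69592881 -0.66090231]
0.78 [262.7 257.3] tip x,z [0.03233587 0.09762362]
```

>>> send_rows:
  increments: [0,-0.003,0,0,0,0,0,0,-0.005,0,0,0,0,0,0,-0.005,0,0,0,0,0]

```text
t: 20.32
position: [0.436, -0.2871, 0.1086]
tcp_rot: [179.9, -0.1, -168.4]
force: [0.3, 1.8, 0.8]
gripper_width: -0.005
gripper_force: 1.1
```

>>> send_rows:
  increments: [0,-0.002,0,0,0,0,0,0,-0.004,0,0,0,0,0,0,-0.004,0,0,0,0,0]

```text
t: 20.57
position: [0.436, -0.2878, 0.1084]
tcp_rot: [179.6, -0.1, -168.3]
force: [-1.9, 12.6, 6.1]
gripper_width: 0.001
gripper_force: 6.3
```

```bash
python3 lv.py
```

```text
tcp [ 0.00979105 -0.09896331  0.10843608] F [-12.76236874   0.66292763   6.09325398]
0.98 [267.  255.3] tip x,z [0.03570739 0.09485284]
```

>>> send_rows:
  increments: [0,0.01,0,0,0,0,0,0,0.03,0,0,0,0,0,0,0.05,0,0,0,0,0,0,0.06,-0.03,0,0,0,0,0,0.06,-0.06,0,0,0,0,0,0.06,-0.1,0,0,0,0,0,0.06,-0.12,0,0,0,0,0,0.06,-0.12,0,0,0,0]

```text
t: 21.33
position: [0.4277, -0.2346, 0.2344]
tcp_rot: [-179.5, 0.3, -168.4]
force: [0.8, -0.6, 0.5]
gripper_width: 0.005
gripper_force: 0.0
```

```bash
python3 lv.py
python3 - <<'E'
from h import *
T=Rz(np.radians(-78.5)); O=np.array([.531,-.2585,0])
C={n:capture(n) for n in("side","top")}; L={n:finder.tip_of(n,"start_tip") for n in C}
if all(L.values()): X,e=tri([C["side"],C["top"]],[L[n][0]["location"] for n in C]); print("tip",T.T@(X-O),e)
for n in C: print(n,[(round(d["conf"],2),np.round(d["location"],1).tolist()) for d in finder.tip_of(n,"clock_dial")+finder.tip_of(n,"clock")],"pred",proj(C[n],np.array([[.5369,-.2875,.075],[.531,-.2585,.025]])).round(1).tolist())
print(readout.observe()["t"],readout.observe()["force"])
E
```

```text
tcp [-0.04405175 -0.09647261  0.23440292] F [0.76364366 0.69049951 0.48995647]
0.6 [234.8 182.4] tip x,z [0.03732952 0.07727277]
tip [-0.27892324 -0.03780169  0.30991282] 8.831559106070358
side [(0.56, [384.6, 120.8]), (0.85, [382.4, 143.1])] pred [[381.7, 123.3], [379.6, 143.5]]
top [(0.57, [454.6, 217.3]), (0.51, [444.7, 151.3]), (0.67, [429.5, 216.2])] pred [[453.3, 215.4], [436.8, 217.7]]
21.8333 [ 0.08856326  0.70156755 -0.18819297]
```

```bash
python3 -c "
from cell import order
print(order.close_job())"
```

```text
the job is handed in; nothing more can be done
None
```

I handed the job in at about 22 s of the 58 s allowed: the clock is released and upright on the pad with its dial towards the pick-up, the start lever is against its far stop, and the judge's verdict was not shown to me.

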